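# Open the bench vise with the folding-handle wheel

### The arm

A 6-joint arm with a two-finger parallel gripper is mounted at the origin on a cart in front of the work surface, level with it; the furniture and walls round the work are solid. World frame = base frame: x ahead of the robot, y to its left, z up, the work surface at z = 0. Lengths are in m, angles in rad, forces in N, time in s.
With the tool pointing down it reaches from about 0.3 to 0.825 m from the base axis. Payload 5.4 kg.
Tool frame: the origin (TCP) lies midway between the tips of the shut fingers; the grasp point (between the pads) lies 19 mm behind it; z points along the fingers, y is the line along which they close (so a half turn about z gives the same grasp; the last joint's range is limited). The gripper opens to 92 mm and grips with 3 to 60 N. Pads are 20 mm wide; open, the fingers measure 128 mm over their backs; the gripper's body (75 mm by 189 mm) begins 69 mm behind the grasp point.
Start: joints at [1.043, 0.158, 1.597, -0, 1.386, -0.21], TCP at [0.18, 0.546, 0.183] pointing down, gripper open.
Joint ranges: [-2.91, 2.91], [-0.94, 2.29], [0.18, 2.7], [-1.29, 4.43], [0.17, 2.64], [-3, 3]. Speed limits (rad/s): [2.57, 2.57, 3.14, 3.14, 3.14, 3.14].

### API

Orientations are given as a unit quaternion [x, y, z, w].
In Python, from bench import env, viewer gives the robot as it stands.
- The arm moves only by the shell command python3 -m crank 'ROWS'. ROWS is text: rows parted by semicolons, each of 7 numbers parted by spaces: the shift along the tool's x, y, z as a fraction of full scale, then the turn, a rotation vector about the tool's x, y, z as a fraction of full scale, then the opening in per cent of the stroke, from 0 (shut) to 100 (fully open). In form: tx ty tz ax ay az claw; .... A call has 1 to 20 rows; each row is the pose to reach, as a shift and turn from the pose commanded when the call began, along the tool's axes at that moment; what a row does not reach only later rows make up. Full scale, the value 1, is 250 mm for a shift and pi/2 rad for a turn. A row lasts 1/12 s, in which the tool goes at most 41.7 mm and 7.16 degrees, less where a joint would pass 70% of its speed; a pose out of reach is approached as far as the arm can. A call with a number of a shift or a turn outside -1 to 1 is refused whole. A call with a gripper value outside its range is refused whole. The fingers move at their own pace and stop on an object; the grip force is fixed at half the most. Time passes only in rows, so rows that repeat a pose let the fingers close. It gives the time, the measured TCP pose, the force, the opening and the grip force at its end, in the units of the state.
- env.get_state(): the state, without advancing time (a new reading comes with each control period).
- viewer.capture(name): name is "scene" or "top" or "wrist"; returns the picture (480x640x3 uint8, blue, green, red); there is no depth.
- viewer.camera_model(name): a dict with "mtx" (3x3 intrinsics, pixels), "dist_coeffs" ([k1, k2, p1, p2, k3] as OpenCV has them; the pictures are not rectified), "extrinsics" (4x4, takes a point from world to camera coordinates); the wrist camera has in their place "tool_from_camera" (4x4, takes a point from camera to tool coordinates, whose origin is the TCP and whose axes are the flange's). Camera axes: x right, y down, z forward; pixel columns grow to the right and rows downward; lengths in m; the calibration is good to about 2 mm. A picture is of the moment at which its call begins: read the wrist's pose just before it. camera_model takes no time and is no camera call.
- env.sign_off(): hands the job in; it is judged then, once.
Trained networks look in the newest picture that a camera, given by its name, has taken for a name from the list of things; names that differ only in an ending like _2 or _b are one class to them, and where a whole thing is asked for, a point or a joint stands for the part that bears it (a point fixed in the world has none). Each returns a list of dicts, best first, with "confidence" (0 to 1); they miss things now and then, are a little off and sometimes report something else, mostly with a low value. They report only what shows in the picture. A call takes as long as a camera call.
- viewer.spot_in(name, camera): "box" ([left, top, right, bottom] in pixels, round what is visible of it).
- viewer.silhouettes(name, camera): "pixels" (480x640 bool, what is visible of it) and "box" ([left, top, right, bottom] in pixels, round what is visible of it).
- viewer.place_of(name, camera): "centre" ([column, row] in pixels: a listed point, or the origin of a listed thing).
The state is a dict: "time_s": time; "joint_positions": joint angles; "qvel": joint speeds; "tau": joint torques, N m; "tcp_pos": TCP position; "tool_rot": TCP orientation; "wrist_force": force on the tool from outside, world axes, zero at the start; "torque": the same for the moment, N m; "width": finger opening in m; "grasp_force": force on a finger pad.
Only numpy, scipy, OpenCV 4.12 (cv2) and the standard library are available. Lean on these libraries where they do the work, as an engineer would, in place of code of your own. Each camera call takes 0.05 s, during which the arm holds its last target. There are 200 camera calls.

### The job

Of the two bench vises, open the one that holds the wooden block: swing the folded ball handle of its handwheel up until it clicks upright, then crank the wheel anticlockwise (seen from above) all the way to its stop. Let go with the handle still upright, leave the block lying between the jaws, and do not operate the empty vise.

Things in the scene. Friction and masses are not known exactly. Their poses are not given: they have to be found in the camera images.
- vise: The vise to open: grey, fixed to the bench, 300 mm long; at the robot's end a flat handwheel (112 mm across, rim top 62 mm, hub top 67 mm above the bench), beyond it two jaws 90 mm wide, tops 72 mm high. Origin on the bench top on the wheel's vertical axis; z up, x from wheel to jaws, y left. The empty vise is a twin 235 to 345 mm to its left or right and is not to be worked.
- vise_hinge (a point): Hinge of the folding handle, 90 mm above the bench and 68 mm from the wheel's axis; at the start on the vise's +y side, hinge axis along the vise's x. It goes round with the wheel. Just outside it a slotted post (80 to 101 mm from the wheel's axis, top 99 mm high) grips the folded handle's heel, locking the wheel until the handle is nearly upright.
- vise_ball (a point): Centre of the black ball, 30 mm across, on the handle's free end, 95 mm from the hinge on a 12 mm rod. Folded flat it lies at x 0, y -27, z 90 mm of the vise, the rod lying across the wheel; swung up it moves in the vise's plane x = 0 over the wheel, to stand straight above the hinge, 185 mm above the bench.
- vise_handle (a joint): Handle angle: 0 folded flat (starts at 0 to 0.15), 1.571 at its upright stop. A sprung detent must be overcome from about 0.9 to 1.3 rad (2 to 6 N at the ball); past it the handle snaps up to 1.53 or more and stays, unless pushed inward at the ball with about 2 N or more. Before it the stiff hinge holds the handle where it is left.
- vise_wheel (a joint): Wheel angle: 0 at the start (locked, jaws closed), grows anticlockwise seen from above, 1.75 at the stop (jaws fully open). The hinge goes from the vise's left (+y) toward the robot (-x). About 1 to 3 N at the handle turns it; it stays where it is left. The near jaw moves 20 mm per rad toward the wheel.
- wood_block: Dark red-brown wooden block, 50 x 60 x 45 mm, loose, lying on the bed between the jaws of the vise to be opened; origin at the centre of its underside, about 162 mm along x from the origin of the vise.
- spare_handle (a joint): Angle of the folding handle of the other, empty vise (same meaning as vise_handle); it must stay folded.

How it is judged:
On the way:
1. the handle is upright and latched while the wheel still stands at its start (value of joint vise_handle above 1.4 rad and value of joint vise_wheel below 0.25 rad), for 0.1 s.
At the end, for the whole second after the job is handed in: The handle stands upright and latched (within 10 degrees), the wheel is at its open stop (within 11 degrees) and at rest, the block still lies on the bed between the jaws, within 20 mm of where it lay, and the handle of the empty vise is still folded (value of joint vise_handle above 1.4 rad and value of joint vise_wheel above 1.55 rad and velocity of joint vise_wheel below 0.05 rad/s and z of wood_block in the frame of vise below 0.03 m and distance of wood_block from where it was at the start of the episode below 0.02 m and value of joint spare_handle below 0.5 rad); the robot touches nothing.
It fails at once if the handle of the empty vise is swung up by more than about 20 degrees beyond its folded range (value of joint spare_handle above 0.5 rad).
It also fails if it takes over 48 s, if anything falls off the work surface, if the arm or the gripper's body presses on something with over 40 N, if the wrist force passes 120 N, or if a joint passes its speed limit or range.

## Working session

There is one attempt and no reset: what is moved stays moved. The work goes in short steps, Python scripts to look and compute and a shell command to move; the robot and the scene stay as the last step left them, time stands still between calls to the robot, and variables do not carry over. Pictures are saved under pics/ and viewed, at most 10 in all, crops included, and the job is handed in when it is done.

```bash
mkdir -p pics
cat > h.py <<'E'
import numpy as np, cv2
from scipy.spatial.transform import Rotation as R
from bench import env, viewer
def ray(cam,px,st=None):
    m=viewer.camera_model(cam); K=np.array(m["mtx"],float); d=np.array(m["dist_coeffs"],float)
    u=cv2.undistortPoints(np.array([[px]],float),K,d)[0,0]; v=np.array([u[0],u[1],1.])
    if "extrinsics" in m:
        T=np.linalg.inv(np.array(m["extrinsics"]))
    else:
        st=st or env.get_state(); W=np.eye(4); W[:3,:3]=R.from_quat(st["tool_rot"]).as_matrix(); W[:3,3]=st["tcp_pos"]
        T=W@np.array(m["tool_from_camera"])
    return T[:3,3],T[:3,:3]@v
def atz(cam,px,z,st=None):
    o,v=ray(cam,px,st); return o+v*(z-o[2])/v[2]
E
cat > a.py <<'E'
from h import *
s=env.get_state(); print({k:np.round(s[k],3).tolist() for k in s})
for c in ["top","scene"]:
    cv2.imwrite(f"pics/{c}0.png",viewer.capture(c))
    for n,z in [("vise",0),("vise_hinge",.09),("vise_ball",.09),("wood_block",.03)]:
        for r in viewer.place_of(n,c)[:3]: print(c,n,round(r["confidence"],2),np.round(r["centre"]),np.round(atz(c,r["centre"],z),3))
E
python3 a.py
```

```text
{'time_s': 0.0, 'joint_positions': [1.043, 0.159, 1.598, 0.0, 1.386, -0.21], 'qvel': [-0.0, -0.001, 0.003, -0.001, 0.001, 0.002], 'tau': [-0.0, -38.559, -32.21, 0.07, 0.038, -0.0], 'tcp_pos': [0.179, 0.546, 0.182], 'tool_rot': [0.158, 0.987, -0.001, -0.0], 'wrist_force': [0.786, -0.506, 0.197], 'torque': [-0.037, -0.022, 0.035], 'grasp_force': 0.0, 'width': 0.092}
top vise 0.83 [390. 264.] [0.538 0.094 0.   ]
top vise_hinge 0.72 [363. 250.] [0.558 0.158 0.09 ]
top vise_ball 0.78 [410. 268.] [0.524 0.072 0.09 ]
top wood_block 0.97 [408. 186.] [0.693 0.053 0.03 ]
scene vise 0.94 [338. 343.] [0.531 0.095 0.   ]
scene vise_hinge 0.57 [321. 287.] [0.542 0.163 0.09 ]
scene vise_ball 0.98 [348. 322.] [0.533 0.077 0.09 ]
scene wood_block 0.91 [412. 307.] [0.677 0.053 0.03 ]
```

View pics/top0.png

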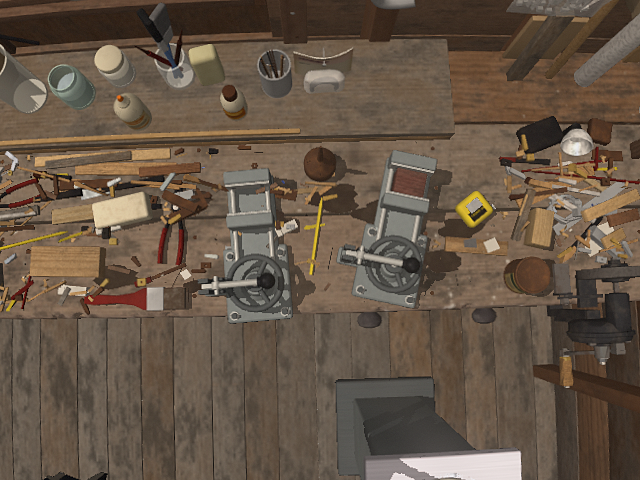

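View pics/scene0.png

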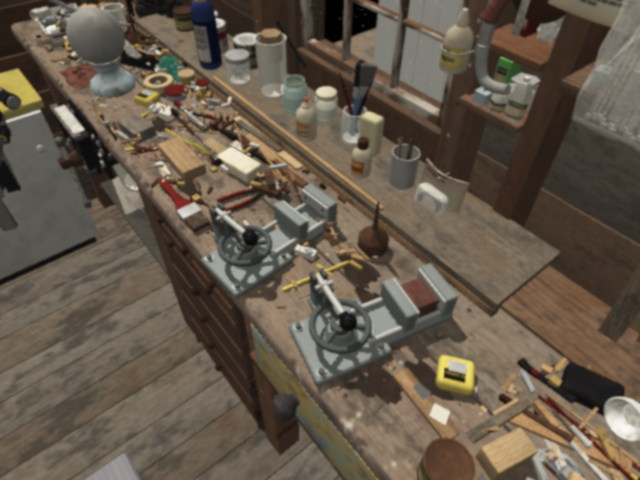

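The right-hand vise holds the block: in the top picture the block is at (408,186), the wheel at about (393,262) and the black ball at (410,265). The scene view agrees, and the left vise is empty.

```bash
cat >> h.py <<'E'
def rows(tgt,yaw,st=None):
    "row numbers for a tool-down pose with tool y at angle yaw"
    st=st or env.get_state(); M=R.from_quat(st["tool_rot"])
    y=np.array([np.cos(yaw),np.sin(yaw),0]); z=np.array([0,0,-1.]); T=R.from_matrix(np.c_[np.cross(y,z),y,z])
    return np.round(np.r_[M.inv().apply(np.array(tgt)-st["tcp_pos"])/.25,(M.inv()*T).as_rotvec()/(np.pi/2)],3)
E
python3 -c "
from h import *
print(rows([.33,.35,.27],.6)); print(rows([.5,.08,.27],-.22)); print(np.round(viewer.camera_model('wrist')['tool_from_camera'],3))"
```

```text
[-0.816 -0.557 -0.348 -0.     0.     0.416]
[-1.8   -1.371 -0.348 -0.     0.     0.938]
[[-0.001 -0.962 -0.273  0.077]
 [ 1.    -0.001  0.    -0.   ]
 [-0.001 -0.273  0.962 -0.202]
 [ 0.     0.     0.     1.   ]]
```

```bash
python3 -m crank '-.2 -.14 -.35 0 0 .1 100; -.82 -.56 -.35 0 0 .42 100; -.82 -.56 -.35 0 0 .42 100; -.82 -.56 -.35 0 0 .42 100; -.82 -.56 -.35 0 0 .42 100; -.82 -.56 -.35 0 0 .42 100; -.82 -.56 -.35 0 0 .42 100; -.82 -.56 -.35 0 0 .42 100; -.82 -.56 -.35 0 0 .42 100; -.82 -.56 -.35 0 0 .42 100'; python3 -c "
from h import *
print(rows([.5,.08,.27],-.22))"
```

```text
time_s: 1.33
tcp_pos: [0.33, 0.3497, 0.2702]
tool_rot: [0.469, 0.883, -0.0, -0.0]
wrist_force: [-0.1, -0.0, -0.2]
width: 0.0917
grasp_force: 0.0
[-1.274 -0.04  -0.    -0.    -0.     0.518]
```

```bash
python3 -m crank '-1 -.04 0 0 0 .52 100; -1 -.04 0 0 0 .52 100; -1 -.04 0 0 0 .52 100; -1 -.04 0 0 0 .52 100; -1 -.04 0 0 0 .52 100; -1 -.04 0 0 0 .52 100; -1 -.04 0 0 0 .52 100; -1 -.04 0 0 0 .52 100; -1 -.04 0 0 0 .52 100'
cat > b.py <<'E'
from h import *
import sys
st=env.get_state(); cv2.imwrite(sys.argv[1],viewer.capture("wrist")); print(np.round(st["tcp_pos"],4))
P={}
for n,z in [("vise",0),("vise_hinge",.09),("vise_ball",.097),("wood_block",.02)]:
    for r in viewer.place_of(n,"wrist")[:3]: print(n,round(r["confidence"],2),np.round(r["centre"]),np.round(atz("wrist",r["centre"],z,st),4))
E
python3 b.py pics/w1.png
```

```text
time_s: 2.08
tcp_pos: [0.4616, 0.1375, 0.2699]
tool_rot: [0.78, 0.625, -0.0, -0.001]
wrist_force: [1.0, 0.4, -0.2]
width: 0.0919
grasp_force: 0.0
[0.4616 0.1375 0.2699]
vise 0.75 [388. 215.] [0.5363 0.0926 0.    ]
vise_hinge 0.92 [405. 164.] [0.5497 0.1606 0.09  ]
vise_hinge 0.6 [524. 217.] [0.6587 0.0837 0.09  ]
vise_ball 0.87 [403. 258.] [0.5312 0.0712 0.097 ]
wood_block 0.83 [523. 220.] [0.6905 0.0573 0.02  ]
```

View pics/w1.png

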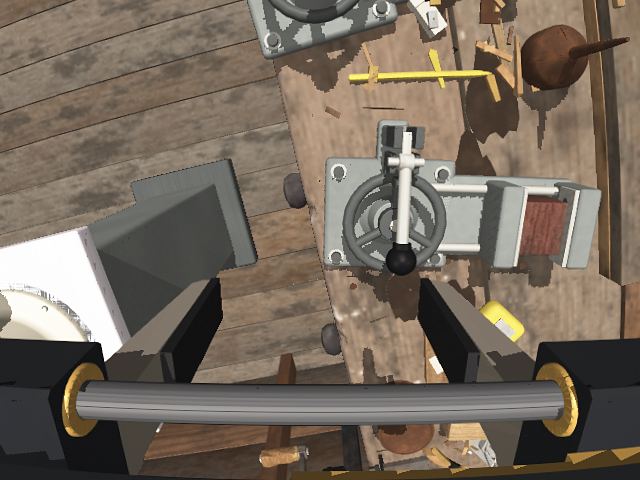

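The wrist view shows the ball at (402,260), the hinge at (406,160), the post beyond the hinge and the block at (545,225). This matches the networks: yaw is about -0.215 and the ball is near (0.530, 0.068).

```bash
python3 -c "
from h import *
print(rows([.53,.068,.2],-.215))"
```

```text
[-0.212  0.328  0.282 -0.    -0.    -0.003]
```

```bash
python3 -m crank '-.21 .33 .28 0 0 0 100; -.21 .33 .28 0 0 0 100; -.21 .33 .28 0 0 0 100; -.21 .33 .28 0 0 0 100; -.21 .33 .28 0 0 0 100'; python3 b.py pics/w2.png;  python3 -c "
from h import *
print(rows([.53,.068,.075],-.215))"
```

```text
time_s: 2.75
tcp_pos: [0.5301, 0.0668, 0.1988]
tool_rot: [0.782, 0.624, -0.001, -0.001]
wrist_force: [-0.9, -0.2, 0.9]
width: 0.0919
grasp_force: 0.0
[0.5301 0.0668 0.1988]
vise 0.96 [318. 174.] [0.5342 0.0961 0.    ]
vise_ball 0.86 [316. 224.] [0.528  0.0692 0.097 ]
wood_block 0.86 [482. 179.] [0.6883 0.0598 0.02  ]
[-0.001 -0.006  0.508  0.002 -0.    -0.004]
```

View pics/w2.png

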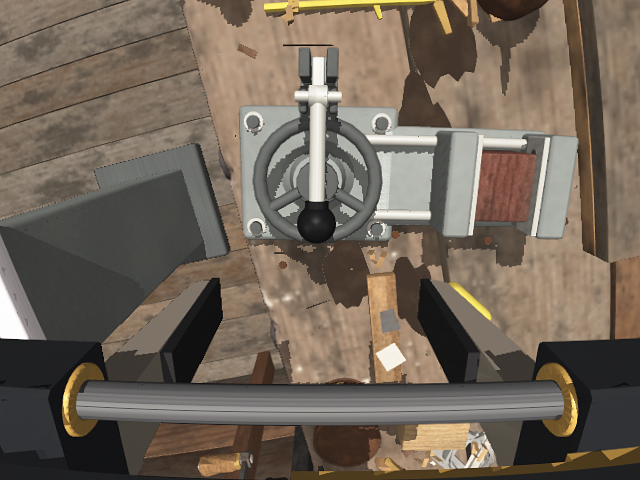

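The ball is at (317,222), directly below the hinge (317,97), so the tool is aligned. Descending and gripping the ball.

```bash
python3 -m crank '.01 -.01 .15 0 0 0 100; .01 -.01 .3 0 0 0 100; .01 -.01 .4 0 0 0 100; .01 -.01 .48 0 0 0 100; .01 -.01 .48 0 0 0 100; .01 -.01 .48 0 0 0 50; .01 -.01 .48 0 0 0 20; .01 -.01 .48 0 0 0 20; .01 -.01 .48 0 0 0 20; .01 -.01 .48 0 0 0 20; .01 -.01 .48 0 0 0 20; .01 -.01 .48 0 0 0 20'
```

```text
time_s: 4.0
tcp_pos: [0.5293, 0.0697, 0.0809]
tool_rot: [0.782, 0.624, 0.0, 0.0]
wrist_force: [-0.4, 0.4, 0.3]
width: 0.0472
grasp_force: 0.0
```

```bash
python3 -m crank '0 0 .01 0 0 0 20; 0 0 .01 0 0 0 20; 0 0 .01 0 0 0 20; 0 0 .01 0 0 0 20; 0 0 .01 0 0 0 20; 0 0 .01 0 0 0 20'
```

```text
time_s: 4.5
tcp_pos: [0.5282, 0.0699, 0.0775]
tool_rot: [0.782, 0.624, -0.001, -0.001]
wrist_force: [-2.2, 0.2, -0.4]
width: 0.0227
grasp_force: 25.8
```

```bash
python3 b.py pics/w3.png
```

```text
[0.5282 0.0699 0.0775]
vise 0.81 [323. 201.] [0.536  0.0938 0.    ]
vise_hinge 0.67 [319.  84.] [0.5494 0.1626 0.09  ]
vise_ball 0.98 [321. 288.] [0.5292 0.0697 0.097 ]
wood_block 0.95 [556. 206.] [0.6913 0.0594 0.02  ]
```

View pics/w3.png

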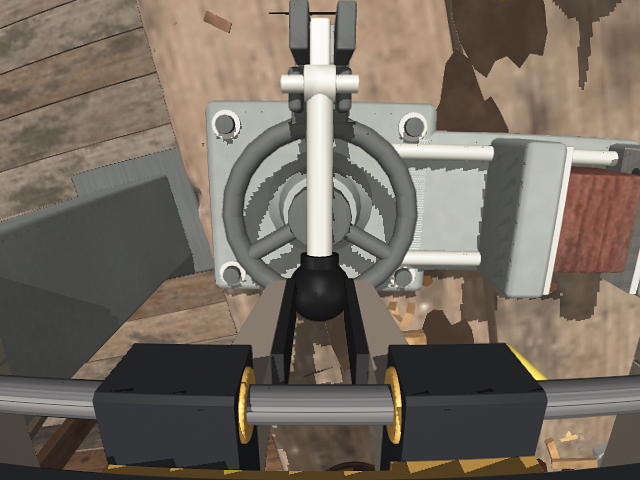

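Run:
```python
from h import *
s2=dict(tcp_pos=[.5301,.0668,.1988],tool_rot=[.782,.624,-.001,-.001])
s1=dict(tcp_pos=[.4616,.1375,.2699],tool_rot=[.78,.625,0,-.001])
L=[ray("wrist",p,s) for p,s in (((403,258),s1),((317,223),s2),((321,289),env.get_state()))]
A=0;b=0
for o,v in L:
    v=v/np.linalg.norm(v); P=np.eye(3)-np.outer(v,v); A=A+P; b=b+P@o
print(np.linalg.solve(A,b)); print(env.get_state()["width"])
m=viewer.camera_model("wrist"); Tc=np.linalg.inv(m["tool_from_camera"])
for x in (-.01,0,.01):
  for z in (-.04,-.019,0):
    q=Tc@[x,0.0115,z,1]; print(x,z,np.round(cv2.projectPoints(q[:3].reshape(1,1,3),np.zeros(3),np.zeros(3),np.array(m["mtx"]),np.array(m["dist_coeffs"]))[0].ravel()))
```

```text
[0.52994259 0.07300768 0.10554995]
0.022804922330464553
-0.01 -0.04 [344. 326.]
-0.01 -0.019 [342. 306.]
-0.01 0 [340. 291.]
0 -0.04 [344. 306.]
0 -0.019 [342. 287.]
0 0 [340. 273.]
0.01 -0.04 [345. 285.]
0.01 -0.019 [342. 268.]
0.01 0 [340. 256.]
```

The ball sits about 9 mm above the pads' centre (the handle starts slightly raised), so the grip is below its equator. Regripping higher.

```bash
python3 -m crank '0 0 0 0 0 0 50; 0 0 0 0 0 0 50; 0 0 0 0 0 0 50; 0 0 0 0 0 0 50; .01 0 -.04 0 0 0 50; .01 0 -.04 0 0 0 50; .01 0 -.04 0 0 0 20; .01 0 -.04 0 0 0 20; .01 0 -.04 0 0 0 20; .01 0 -.04 0 0 0 20; .01 0 -.04 0 0 0 20; .01 0 -.04 0 0 0 20; .01 0 -.04 0 0 0 20; .01 0 -.04 0 0 0 20; .01 0 -.04 0 0 0 20; .01 0 -.04 0 0 0 20'; python3 b.py pics/w4.png
```

```text
time_s: 6.08
tcp_pos: [0.5296, 0.0722, 0.088]
tool_rot: [0.782, 0.624, -0.0, -0.0]
wrist_force: [-0.6, -1.0, 0.2]
width: 0.0181
grasp_force: 0.0
[0.5296 0.0722 0.088 ]
vise 0.57 [318. 200.] [0.5346 0.0958 0.    ]
vise_hinge 0.7 [316.  91.] [0.5489 0.1631 0.09  ]
vise_ball 0.92 [318. 285.] [0.5283 0.0693 0.097 ]
wood_block 0.62 [546. 209.] [0.6911 0.0579 0.02  ]
```

View pics/w4.png

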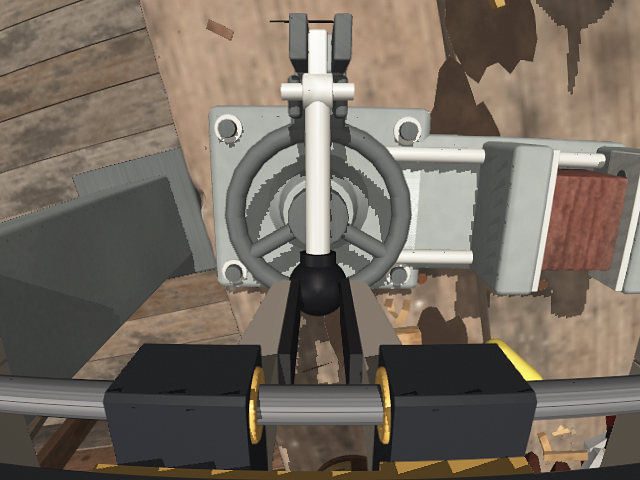

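Run:
```python
import cv2,numpy as np
a=cv2.imread("pics/w3.png")[230:360,230:410];b=cv2.imread("pics/w4.png")[230:360,230:410]
c=np.hstack([a,b]); c=np.clip(255*(c/255.)**.5,0,255).astype(np.uint8)
cv2.imwrite("pics/crop.png",cv2.resize(c,None,fx=2.2,fy=2.2,interpolation=2))
from h import *
m=viewer.camera_model("wrist");print(m["mtx"],m["dist_coeffs"])
```

```text
[[399.86926611   0.         319.58336248]
 [  0.         399.86926611 238.40855101]
 [  0.           0.           1.        ]] [-0.08853014  0.          0.          0.          0.        ]
```

View pics/crop.png

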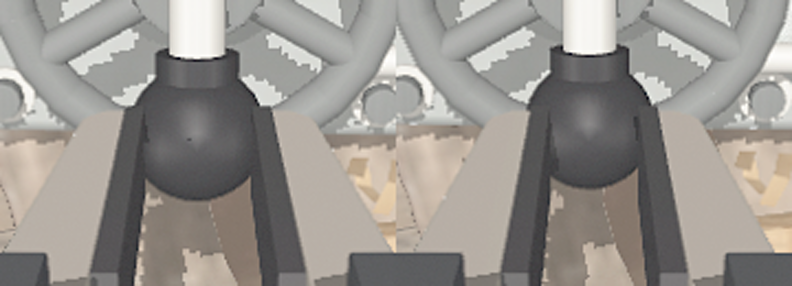

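The enlarged crop shows the fingertips pinching only the ball's upper half (the inner edges occlude it at rows 280 and lower). The tips therefore sit about 25 mm above where the TCP reading puts them, and the ball is at z of about 0.09. I'll open and go lower in steps, watching the force.

```bash
python3 -m crank '0 0 -.03 0 0 0 60; 0 0 -.03 0 0 0 60; 0 0 -.03 0 0 0 60; 0 0 -.03 0 0 0 60; 0 0 -.03 0 0 0 60; 0 0 -.03 0 0 0 60; 0 0 -.03 0 0 0 60; -.01 0 0 0 0 0 60; -.01 0 .03 0 0 0 60; -.01 0 .06 0 0 0 60; -.01 0 .08 0 0 0 60; -.01 0 .08 0 0 0 60'; sleep 0; python3 -m crank '0 0 .01 0 0 0 60; 0 0 .02 0 0 0 60; 0 0 .02 0 0 0 60'
```

```text
time_s: 7.33
tcp_pos: [0.5275, 0.0699, 0.0659]
tool_rot: [0.782, 0.624, -0.001, -0.001]
wrist_force: [-0.7, 0.0, -0.3]
width: 0.055
grasp_force: 0.0
time_s: 7.58
tcp_pos: [0.5289, 0.0698, 0.0627]
tool_rot: [0.782, 0.624, -0.0, -0.0]
wrist_force: [-0.5, -0.4, -0.1]
width: 0.0551
grasp_force: 0.0
```

No contact. A little further down, then close.

```bash
python3 -m crank '0 0 .01 0 0 0 60; 0 0 .02 0 0 0 60; 0 0 .03 0 0 0 60; 0 0 .03 0 0 0 60' && python3 -m crank '0 0 0 0 0 0 20; 0 0 0 0 0 0 20; 0 0 0 0 0 0 20; 0 0 0 0 0 0 20; 0 0 0 0 0 0 20; 0 0 0 0 0 0 20; 0 0 0 0 0 0 20; 0 0 0 0 0 0 20; 0 0 0 0 0 0 20'
```

```text
time_s: 7.92
tcp_pos: [0.5287, 0.0698, 0.0549]
tool_rot: [0.782, 0.624, -0.0, -0.0]
wrist_force: [-0.2, 0.5, 0.3]
width: 0.0552
grasp_force: 0.0
time_s: 8.67
tcp_pos: [0.5283, 0.0699, 0.0551]
tool_rot: [0.782, 0.624, -0.001, -0.001]
wrist_force: [-3.9, -0.1, -0.2]
width: 0.028
grasp_force: 30.0
```

Gripped near the equator, with 30 N. Swinging the first part of the arc.

```bash
python3 -m crank '.004 0 -.04 0 0 0 20; .01 0 -.065 0 0 0 20; .017 0 -.092 0 0 0 20; .027 0 -.12 0 0 0 20; .038 0 -.145 0 0 0 20; .051 0 -.17 0 0 0 20; .066 0 -.195 0 0 0 20; .083 0 -.218 0 0 0 20; .102 0 -.239 0 0 0 20; .102 0 -.239 0 0 0 20'
```

```text
time_s: 9.5
tcp_pos: [0.5343, 0.0963, 0.116]
tool_rot: [0.781, 0.624, 0.0, -0.001]
wrist_force: [-3.1, 3.9, -4.8]
width: 0.0284
grasp_force: 30.0
```

```bash
python3 -m crank '.02 0 -.02 0 0 0 20; .042 0 -.039 0 0 0 20; .065 0 -.055 0 0 0 20; .09 0 -.071 0 0 0 20; .115 0 -.083 0 0 0 20; .14 0 -.095 0 0 0 20; .167 0 -.104 0 0 0 20; .195 0 -.112 0 0 0 20; .223 0 -.118 0 0 0 20; .251 0 -.12 0 0 0 20; .278 0 -.121 0 0 0 20; .284 0 -.121 0 0 0 20; .284 0 -.121 0 0 0 20'; python3 b.py pics/w5.png
```

```text
time_s: 10.58
tcp_pos: [0.5505, 0.1624, 0.1462]
tool_rot: [0.781, 0.624, -0.002, 0.001]
wrist_force: [-7.5, -5.2, -1.3]
width: 0.0281
grasp_force: 30.0
[0.5505 0.1624 0.1462]
vise 0.82 [320. 284.] [0.5363 0.0968 0.    ]
vise 0.56 [318. 242.] [0.5437 0.1372 0.    ]
vise_hinge 0.9 [320. 246.] [0.5509 0.1606 0.09  ]
vise_ball 0.71 [321. 302.] [0.5429 0.1231 0.097 ]
wood_block 0.86 [498. 293.] [0.6931 0.0601 0.02  ]
```

View pics/w5.png

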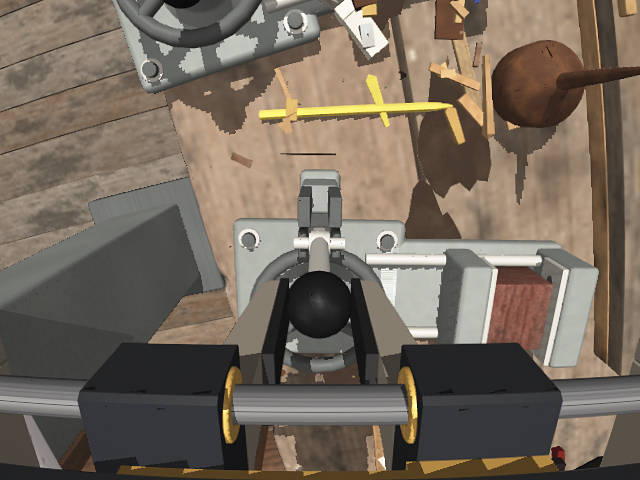

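The ball is now high at (320,303), above the hinge (319,243), so it looks upright. Checking with the geometry.

Run:
```python
from h import *
st=env.get_state()
for z in (.175,.18,.185): print(z,atz("wrist",(320,303),z,st))
yaw=-.215; O=np.array([.536,.0955]); M=R.from_quat(st["tool_rot"])
uy=np.array([-np.sin(yaw),np.cos(yaw)])
print("upright ball expected",O+.068*uy, "tcp", st["tcp_pos"])
for a in (.3,.6,.9,1.2,1.5,1.75,1.8):
    y2=np.array([-np.sin(yaw+a),np.cos(yaw+a)]); d=.068*(y2-uy)
    print(a,np.round(np.r_[M.inv().apply([d[0],d[1],0])[:2]/.25,-a/(np.pi/2)],3))
```

```text
0.175 [0.55022622 0.15847147 0.175     ]
0.18 [0.55074937 0.16077271 0.18      ]
0.185 [0.55127252 0.16307396 0.185     ]
upright ball expected [0.55050763 0.16193439] tcp [0.55046814 0.16241597 0.14623631]
0.3 [-0.013 -0.08  -0.191]
0.6 [-0.049 -0.153 -0.382]
0.9 [-0.105 -0.212 -0.573]
1.2 [-0.176 -0.252 -0.764]
1.5 [-0.255 -0.269 -0.955]
1.75 [-0.323 -0.265 -1.114]
1.8 [-0.336 -0.262 -1.146]
```

The handle is upright: the ball ray at z 0.185 falls within 2 mm of the expected point. Next I loosen to a loose cage and crank with the tool turning along.

```bash
python3 -m crank '0 0 0 0 0 0 41; 0 0 0 0 0 0 41; 0 0 0 0 0 0 41; 0 0 0 0 0 0 41; 0 0 0 0 0 0 41' && python3 -m crank '-.001 -.027 0 0 0 -.064 41; -.005 -.054 0 0 0 -.127 41; -.012 -.08 0 0 0 -.191 41; -.021 -.106 0 0 0 -.255 41; -.033 -.13 0 0 0 -.318 41; -.048 -.154 0 0 0 -.382 41; -.064 -.175 0 0 0 -.446 41; -.082 -.195 0 0 0 -.509 41; -.103 -.213 0 0 0 -.573 41; -.125 -.229 0 0 0 -.637 41; -.149 -.242 0 0 0 -.7 41; -.173 -.254 0 0 0 -.764 41; -.199 -.262 0 0 0 -.828 41; -.199 -.262 0 0 0 -.828 41'; python3 b.py pics/w6.png;  python3 - <<'E'
from h import *
yaw=-.215; uy=lambda a:np.array([-np.sin(yaw+a),np.cos(yaw+a),0]); O=np.array([.536,.0955,0])
for a in (1.4,1.5,1.6,1.7,1.8,1.84): print(a,rows(O+.068*uy(a)+[0,0,.146],yaw+a))
E
```

```text
time_s: 11.25
tcp_pos: [0.5516, 0.164, 0.1465]
tool_rot: [0.782, 0.624, 0.001, 0.001]
wrist_force: [-0.0, 0.4, -1.2]
width: 0.0377
grasp_force: 0.0
time_s: 12.42
tcp_pos: [0.4758, 0.1294, 0.146]
tool_rot: [0.243, 0.97, 0.0, 0.001]
wrist_force: [0.7, -0.5, -0.4]
width: 0.0377
grasp_force: 0.0
[0.4758 0.1294 0.146 ]
vise 0.74 [318. 285.] [0.5351 0.0958 0.    ]
vise_hinge 0.6 [326. 244.] [0.4782 0.1331 0.09  ]
vise_ball 0.64 [330. 306.] [0.5172 0.1155 0.097 ]
wood_block 0.63 [358. 433.] [0.6906 0.0584 0.02  ]
1.4 [-0.007 -0.037 -0.002  0.     0.    -0.07 ]
1.5 [-0.011 -0.064 -0.002  0.     0.    -0.133]
1.6 [-0.018 -0.09  -0.002  0.     0.    -0.197]
1.7 [-0.028 -0.115 -0.002  0.     0.    -0.261]
1.8 [-0.04  -0.14  -0.002  0.     0.    -0.324]
1.84 [-0.045 -0.149 -0.002  0.     0.    -0.35 ]
```

View pics/w6.png

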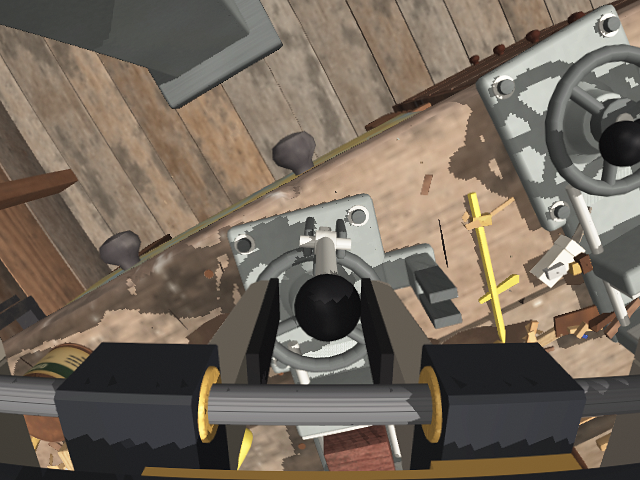

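The wheel has followed: the hinge is at (326,244), the ball at (328,307) is upright, and the post is left behind at (435,285). Finishing the crank.

```bash
python3 -m crank '-.007 -.037 0 0 0 -.07 41; -.011 -.064 0 0 0 -.133 41; -.018 -.09 0 0 0 -.197 41; -.028 -.115 0 0 0 -.261 41; -.035 -.128 0 0 0 -.29 41; -.04 -.14 0 0 0 -.324 41; -.045 -.149 0 0 0 -.35 41; -.045 -.149 0 0 0 -.35 41; -.045 -.149 0 0 0 -.35 41'
```

```text
time_s: 13.42
tcp_pos: [0.468, 0.0959, 0.1455]
tool_rot: [-0.027, 1.0, 0.004, 0.0]
wrist_force: [0.1, 12.7, -0.4]
width: 0.0379
grasp_force: 6.6
```

The wheel is at its stop, pushing with 12.7 N. Backing off, opening and lifting clear.

```bash
python3 -m crank '0 .012 0 0 0 0 41; 0 .016 0 0 0 0 60; 0 .016 0 0 0 0 80; 0 .016 0 0 0 0 80; 0 .016 0 0 0 0 80; 0 .016 0 0 0 0 80; 0 .016 0 0 0 0 80; 0 .016 0 0 0 0 80; 0 .016 0 0 0 0 80; 0 .016 0 0 0 0 80' && python3 -m crank '0 0 -.1 0 0 0 80; 0 0 -.2 0 0 0 80; 0 0 -.35 0 0 0 80; 0 0 -.5 0 0 0 80; 0 0 -.5 0 0 0 80; 0 0 -.5 0 0 0 80'; python3 b.py pics/w7.png
```

```text
time_s: 14.25
tcp_pos: [0.4676, 0.0957, 0.1455]
tool_rot: [-0.028, 1.0, -0.0, 0.0]
wrist_force: [-0.0, 0.6, -0.1]
width: 0.0737
grasp_force: 0.0
time_s: 14.75
tcp_pos: [0.4692, 0.0957, 0.2732]
tool_rot: [-0.028, 1.0, -0.0, 0.003]
wrist_force: [0.6, 0.5, -0.3]
width: 0.0735
grasp_force: 0.0
[0.4692 0.0957 0.2732]
vise 0.71 [318. 244.] [0.5368 0.0967 0.    ]
vise_ball 0.72 [329. 228.] [0.49   0.1059 0.097 ]
wood_block 0.84 [280. 359.] [0.69   0.0554 0.02  ]
```

View pics/w7.png

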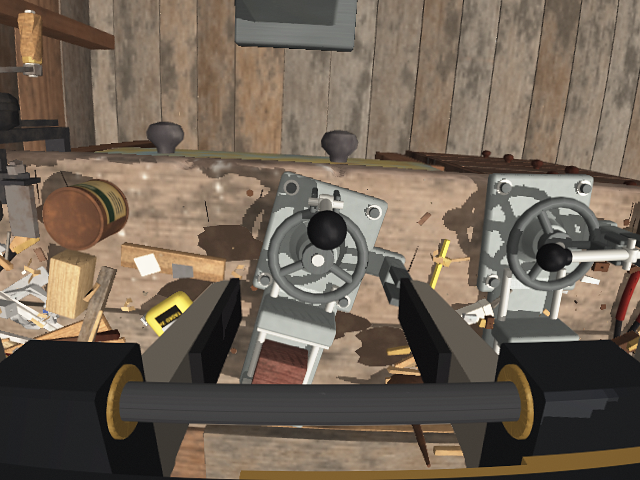

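The handle stands upright (ball at (327,229) near the hinge at (325,200)). The near jaw is back at the wheel, the block is at (280,362), and the empty vise's handle is still folded. One numeric check of the ball before handing in.

Run:
```python
from h import *
p=atz("wrist",(327,229),.185); d=p[:2]-[.536,.0955]; print(p,np.hypot(*d),np.arctan2(d[1],d[0])%(2*np.pi)-np.pi/2+.215)
a=np.arctan2(d[1],d[0])%(2*np.pi)-np.pi/2+.215
if a>1.62 and np.hypot(*d)>.055: print(env.sign_off())
```

```text
[0.46321761 0.10071872 0.185     ] 0.07296925105480603 1.7142157415980466
the job is handed in; nothing more can be done
None
```

The job is handed in: by the last wrist picture, the vise holding the block is cranked open to about 1.71 rad, its handle is upright and released, the block is still between the jaws, and the empty vise's handle is still folded.

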